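# Lid the can and hold it down for taping

## Task

I want to tape the lid onto the white can that stands on the sprung sealing stand. Put the blue lid on the can so that it sits fully home and level, then press it straight down until the stand's red pointer is in the green band, a steady push of roughly 9 N, never pushing the table down to its stop, and keep it there for at least three seconds while I tape round the joint. Keep your fingers off the can itself, leave the red lid, the tape roll and the eraser where they are, and finish still holding the lid down: do not let go.

Things in the scene. Friction and masses are not known exactly. Their poses are not given: they have to be found in the camera images.
- blue_lid: The loose blue lid with a black knob, lying on the desk right way up. Origin: centre of the plug's underside, z up through the knob. Plug 72 mm diameter from z 0 to 6 mm with a 2 mm chamfer at its foot; flange disc 88 mm diameter from 6 to 11 mm; knob an upright cylinder 24 mm diameter from 11 to 37 mm. About 0.09 kg. It may be left or right of the stand: it and the red lid swap places.
- lid_knob_top (a point): Centre of the top of the blue lid's knob, 37 mm above the lid's origin.
- can: The white round can, open at the top, standing loose in the shallow recess of the stand's table. Origin: centre of its underside. Outside diameter 84 mm, inside diameter 76 mm, wall 4 mm, height 55 mm, about 0.16 kg. The lid's plug goes in with 2 mm play all round; seated, the flange rests on the rim and the lid's origin is 49 mm above the can's origin.
- can_rim (a point): Centre of the can's mouth at rim height, 55 mm above the can's origin.
- stand: The dark steel sealing stand, fixed to the desk (its place and yaw vary). Origin: centre of its base's underside. Round base 124 mm diameter, 14 mm high; on its -x side a white upright gauge plate, 32 mm wide, up to 80 mm above the desk, standing 66 mm from the axis, with a green band 9 mm high.
- table_top (a point): Centre of the upper face of the stand's sprung aluminium table, on which the can stands; 64 mm above the desk when unloaded. The table is 104 mm diameter with a 6 mm high, 6 mm wide lip round the can (recess 92 mm diameter, so the can can shift 4 mm).
- press_table (a joint): How far the sprung table is pushed down, m: 0 at rest (also with the can and lid standing on it), 0.022 at its lower stop. The push needed is about 2 N before it starts to move, then 0.6 N more for each mm (about 9 N at 0.0115). The red pointer on the gauge goes down with it: its middle enters the green band at 0.007 and leaves it at 0.016.
- red_lid: A smaller red lid with black knob of another can, loose, 68 mm diameter, 37 mm high; does not fit; leave alone. Origin: centre of its underside.
- tape_roll: Loose roll of tape lying flat, 98 mm across, 25 mm high; leave alone. Origin: centre of its underside.
- eraser: Loose blue and white eraser 22x45x12 mm; leave alone. Origin: centre of its underside.
Not all that is in view belongs to the job. Several things have the shape of the can; the one meant has the colours described above.

How it is judged:
By the outcome, as a careful person would: the job done as asked, in the order asked, and still so for the second after the job is handed in, while the arm keeps its last pose, push and grip.
It also fails if it takes over 48 s, if anything falls off the work surface, if the arm or the gripper's body presses on something with over 40 N, if the wrist force passes 120 N, or if a joint passes its speed limit or range.

## Robot

A 6-joint arm with a two-finger parallel gripper is mounted at the origin on the work surface; the furniture and walls round the work are solid. World frame = base frame: x ahead of the robot, y to its left, z up, the work surface at z = 0. Lengths are in m, angles in rad, forces in N, time in s.
With the tool pointing down it reaches from about 0.35 to 0.775 m from the base axis. Payload 7.3 kg.
Tool frame: the origin (TCP) lies at the centre of the arm's flange, where the gripper is bolted on; the fingertips stand 178 mm ahead of it and the grasp point (between the pads) lies 159 mm ahead of it (tip_extent is the distance from the TCP to the fingertips, in m); z points along the fingers, y is the line along which they close (so a half turn about z gives the same grasp; the last joint's range is limited). The gripper opens to 92 mm and grips with 3 to 60 N. Pads are 19 mm wide; open, the fingers measure 130 mm over their backs; the gripper's body (75 mm by 190 mm) begins 47 mm behind the grasp point.
Start: joints at [1.046, 0.342, 1.524, -0, 1.275, -0.146], TCP at [0.194, 0.488, 0.405] pointing down, gripper open.
Joint ranges: [-2.53, 2.53], [-0.77, 2.02], [0.04, 2.7], [-1, 4.14], [0.28, 2.66], [-3.11, 3.11]. Speed limits (rad/s): [2.57, 2.57, 3.14, 3.14, 3.14, 3.14].

## Interface

Orientations are given as [roll, pitch, yaw] about the fixed x, y, z axes, in that order (R = Rz(yaw) Ry(pitch) Rx(roll)).
In Python, from cell import * gives the robot as it stands.
- The arm moves only by the tool arm_command, never from a script. Its arguments are lists of equal length, an entry for each row: "xyz": the shift along the world's x, y, z in mm, a list of three; "spin": the turn about the world's z in degrees. In form: {"xyz": [[tx, ty, tz], ...], "spin": [spin, ...]}. A call has 1 to 20 rows; each row shifts and turns the commanded pose from where the row before left it; what a row does not reach is not made up. A row lasts 1/10 s, in which the tool goes at most 50 mm and 8.59 degrees, less where a joint would pass 70% of its speed; a pose out of reach is approached as far as the arm can. A call with a gripper value outside its range is refused whole. "jaw" is the opening, from -1 (shut) to 1 (fully open), set as the call begins (left out, the last holds). The fingers move at their own pace and stop on an object; "squeeze" is the grip in N (left out, the last holds). Time passes only in rows, so rows that do not move let the fingers close. It gives the time, the measured TCP pose, the force, the opening and the grip force at its end, in the units of the state.
- observe(): the state, without advancing time (a new reading comes with each control period).
- read_camera(name): name is "scene" or "top"; returns a dict with "img" (480x640x3 uint8, red, green, blue), "depth" (480x640 float32, m along the optical axis (not along the pixel's ray), 0 where there is no reading), "fx", "fy", "cx", "cy" (pixels), "world_from_camera" (4x4, takes a point from camera to world coordinates). Camera axes: x right, y up, looking along -z (the intrinsics and any distortion apply to the point x, -y, -z); pixel columns grow to the right and rows downward; lengths in m; the calibration is good to about 2 mm. A picture is of the moment at which its call begins.
- hand_in(): hands the job in; it is judged then, once.
The state is a dict: "time": time; "qpos": joint angles; "qvel": joint speeds; "joint_efforts": joint torques, N m; "tool_pos": TCP position; "tool_rot": TCP orientation; "contact_force": force on the tool from outside, world axes, zero at the start; "torque": the same for the moment, N m; "opening": finger opening in m; "grip_force": force on a finger pad.
Only numpy, scipy, OpenCV 4.12 (cv2) and the standard library are available. Lean on these libraries where they do the work, as an engineer would, in place of code of your own. Each camera call takes 0.05 s, during which the arm holds its last target. There are 200 camera calls.

## Working session

There is one attempt and no reset: what is moved stays moved. The work goes in short steps, Python scripts to look and compute and a tool call to move; the robot and the scene stay as the last step left them, time stands still between calls to the robot, and variables do not carry over. Pictures are saved under pics/ and viewed, at most 10 in all, crops included, and the job is handed in when it is done.

Besides the shell and the picture viewer there is one more tool, called after "Call:" as name(argument=value, ...), one argument or row to a line, values as JSON. arm_command: Moves the arm, as the interface text tells. Its arguments: {"type":"object","properties":{"xyz":{"type":"array","items":{"type":"array","items":{"type":"number"}}},"spin":{"type":"array","items":{"type":"number"}},"jaw":{"type":"number"},"squeeze":{"type":"number"}},"required":["xyz","spin"]}

```bash
mkdir -p pics; cat > h.py <<'E'
from cell import *
import numpy as np, cv2
def pt(c,u,v,z=None):
    """world point of pixel, by depth, or by plane z"""
    T=np.array(c["world_from_camera"]); d=float(c["depth"][int(round(v)),int(round(u))])
    r=np.array([(u-c["cx"])/c["fx"],-(v-c["cy"])/c["fy"],-1.0])
    if z is not None:
        w=T[:3,:3]@r; d=(z-T[2,3])/w[2]
    return T[:3,:3]@(r*d)+T[:3,3]
E
python3 - <<'E'
from h import *
for n in("scene","top"):
    c=read_camera(n); cv2.imwrite(f"pics/{n}0.png",c["img"][:,:,::-1]); np.savez(f"{n}0.npz",**c)
    print(n,c["fx"],c["cx"],c["cy"],[k for k in c],np.round(c["world_from_camera"],3).tolist())
print(observe())
E
```

```text
scene 448.33957772241786 324.9149015426013 238.3935974291828 ['img', 'depth', 'fx', 'fy', 'cx', 'cy', 'world_from_camera'] [[0.636, 0.581, -0.508, 0.109], [-0.772, 0.474, -0.424, -0.462], [-0.005, 0.662, 0.75, 0.842], [0.0, 0.0, 0.0, 1.0]]
top 606.3217582679756 313.2881135951101 244.11926494045315 ['img', 'depth', 'fx', 'fy', 'cx', 'cy', 'world_from_camera'] [[-0.027, 0.997, -0.07, 0.514], [-1.0, -0.028, -0.012, -0.036], [-0.014, 0.069, 0.997, 1.293], [0.0, 0.0, 0.0, 1.0]]
{'time': 0.1, 'qpos': array([ 1.04599005e+00,  3.42668067e-01,  1.52488114e+00,  2.13138152e-05,
        1.27539894e+00, -1.46032537e-01]), 'qvel': array([-0.00107777, -0.00272436, -0.00241961, -0.00014702, -0.00195962,
       -0.00026854]), 'joint_efforts': array([ 1.25184466e-03, -4.32003486e+01, -2.44693923e+01,  7.19149760e-02,
        5.26743138e-02, -4.30763521e-05]), 'tool_pos': array([0.19407455, 0.48769846, 0.40412058]), 'tool_rot': array([-3.14025455e+00, -2.17408502e-04,  2.76281255e+00]), 'contact_force': array([-0.05219785,  0.70380298, -0.24776759]), 'torque': array([-0.05143875,  0.02274133, -0.01968144]), 'grip_force': 0.0, 'opening': 0.0918714484549246}
```

View pics/top0.png

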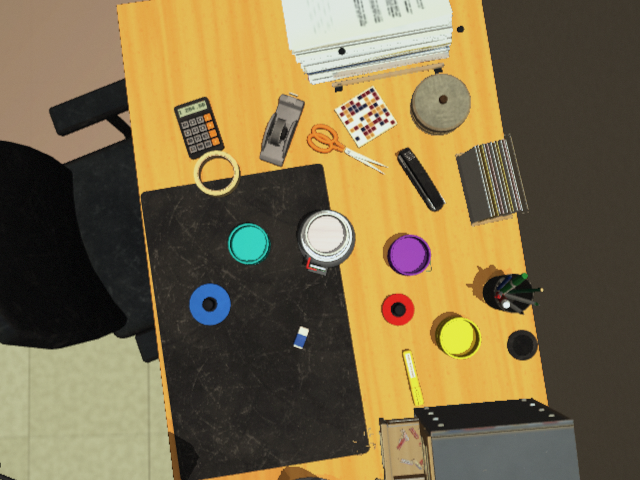

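View pics/scene0.png

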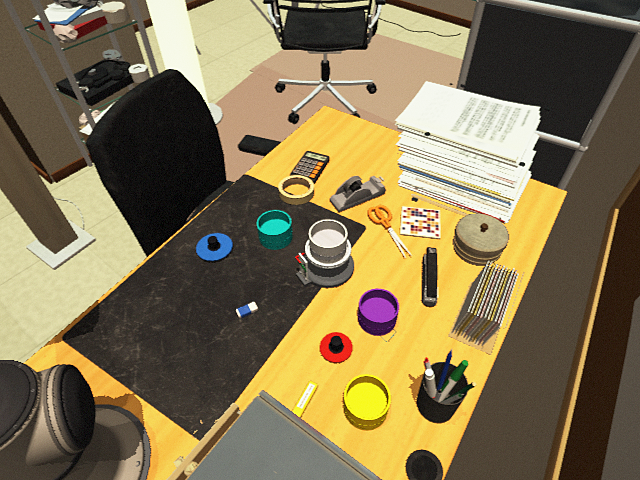

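Top view: blue lid with black knob at (210,304), red lid at (398,309). Can-shaped candidates are white (326,236) on the round dark stand with the gauge, teal (249,244), purple (409,256) and yellow (459,337). Only the white one on the stand fits the description. I'll confirm it in an enlarged crop and measure.

```bash
python3 - <<'E'
from h import *
c=dict(np.load("top0.npz"))
im=c["img"][190:340,180:370]; cv2.imwrite("pics/crop1.png",cv2.resize(im[:,:,::-1],None,fx=4,fy=4,interpolation=cv2.INTER_CUBIC))
# point cloud from both cameras
def cloud(c):
    v,u=np.mgrid[0:480,0:640]; d=c["depth"]
    P=np.stack([(u-c["cx"])/c["fx"]*d,-(v-c["cy"])/c["fy"]*d,-d],-1)
    T=c["world_from_camera"]; return P@T[:3,:3].T+T[:3,3]
for n in("top","scene"):
    c=dict(np.load(n+"0.npz")); P=cloud(c); hsv=cv2.cvtColor(c["img"],cv2.COLOR_RGB2HSV)
    if n=="top": kc,cc=pt(c,210,304),pt(c,326,236)
    print(n,"knob/can px",kc,cc)
    near=lambda q,r:(np.hypot(P[...,0]-q[0],P[...,1]-q[1])<r)&(c["depth"]>0)
    def fit(m,name):
        Q=P[m]; (x,y),r=cv2.minEnclosingCircle(Q[:,:2].astype(np.float32))
        print(name,len(Q),"mec",np.round([x,y,r],4),"mean",Q.mean(0).round(4),"zmax/med",np.percentile(Q[:,2],[50,98]).round(4))
    m=near(kc,.06); fit(m&(P[...,2]>.028),"knob top"); fit(m&(hsv[...,0]>100)&(hsv[...,0]<125)&(hsv[...,1]>120)&(P[...,2]<.02),"flange")
    m=near(cc,.07); fit(m&(P[...,2]>.113),"rim"); fit(m&(P[...,2]>.060)&(P[...,2]<.075),"table/lip")
    m=near(cc,.1)
    print("red",P[m&(((hsv[...,0]<8)|(hsv[...,0]>172))&(hsv[...,1]>150))].mean(0).round(4))
E
```

```text
top knob/can px [0.48359619 0.1950746  0.04147271] [ 0.61311399 -0.04717955  0.09249661]
knob top 107 mec [0.4819 0.2006 0.0123] mean [0.4822 0.2005 0.0375] zmax/med [0.0379 0.0421]
flange 1239 mec [0.4822 0.2034 0.0457] mean [0.4831 0.2015 0.0115] zmax/med [0.0119 0.0173]
rim 278 mec [ 0.6149 -0.0477  0.042 ] mean [ 0.6156 -0.0472  0.1197] zmax/med [0.1196 0.1244]
table/lip 577 mec [ 0.6054 -0.0452  0.062 ] mean [ 0.6041 -0.0449  0.0689] zmax/med [0.0693 0.0743]
red [ 0.5595 -0.0102  0.0471]
scene knob/can px [0.48359619 0.1950746  0.04147271] [ 0.61311399 -0.04717955  0.09249661]
knob top 80 mec [0.4788 0.2002 0.0126] mean [0.4785 0.1985 0.0373] zmax/med [0.0383 0.0415]
flange 668 mec [0.4856 0.2013 0.0497] mean [0.4788 0.1968 0.0127] zmax/med [0.013  0.0158]
rim 321 mec [ 0.6135 -0.0487  0.0438] mean [ 0.6115 -0.0491  0.1187] zmax/med [0.1192 0.1229]
table/lip 487 mec [ 0.6043 -0.045   0.0612] mean [ 0.5882 -0.0627  0.069 ] zmax/med [0.0698 0.0746]
red [ 0.5617 -0.0072  0.0546]
```

View pics/crop1.png

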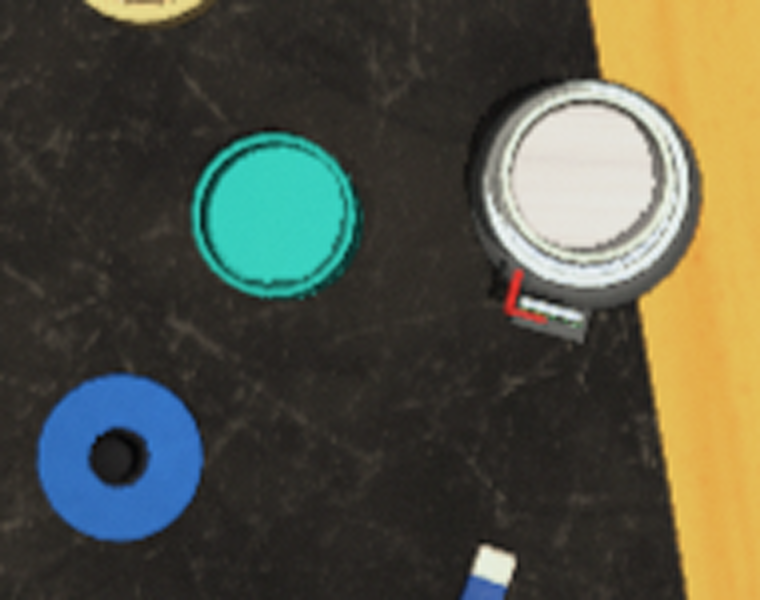

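The crop confirms it: the white can sits on the stand with the red-pointer gauge beside it, and the blue lid has a black knob. Knob is about (0.482, 0.2005, 0.037) and rim about (0.615, -0.0475, 0.119), both matching the expected heights. Before moving, I'll check how high things stand near the approach path.

```bash
python3 - <<'E'
from h import *
for n in("top","scene"):
    c=dict(np.load(n+"0.npz")); v,u=np.mgrid[0:480,0:640]; d=c["depth"]
    T=c["world_from_camera"];P=np.stack([(u-c["cx"])/c["fx"]*d,-(v-c["cy"])/c["fy"]*d,-d],-1)@T[:3,:3].T+T[:3,3]
    P=P[d>0]
    for a,b in (((.194,.488),(.482,.2)),((.482,.2),(.615,-.047))):
        a,b=np.array(a),np.array(b); t=np.clip(((P[:,:2]-a)@(b-a))/((b-a)@(b-a)),0,1)
        m=np.linalg.norm(P[:,:2]-a-t[:,None]*(b-a),axis=1)<.13
        Q=P[m]; i=Q[:,2].argmax(); print(n,Q[i].round(3))
E
```

```text
top [0.225 0.48  0.313]
top [ 0.653 -0.054  0.126]
scene [0.583 0.143 0.06 ]
scene [ 0.596 -0.086  0.124]
```

Call:
arm_command(
  xyz=[
    [10, -10, 0],
    [20, -20, -5],
    [20, -20, -10],
    [20, -20, -10],
  ],
  spin=[0, 0, 0, 0],
  jaw=1,
)

```text
time: 0.5
tool_pos: [0.2651, 0.4164, 0.3794]
tool_rot: [3.142, 0.0, 2.763]
contact_force: [-0.4, -0.7, 0.0]
opening: 0.0919
grip_force: 0.0
```

Call:
arm_command(
  xyz=[
    [20, -20, -10],
    [20, -20, -10],
    [20, -20, -10],
    [20, -20, -10],
    [20, -20, -10],
    [20, -20, -10],
    [20, -20, -10],
    [20, -20, -10],
    [20, -20, -10],
    [20, -20, -10],
    [17, -16, -9],
    [0, 0, 0],
    [0, 0, 0],
  ],
  spin=[0, 0, 0, 0, 0, 0, 0, 0, 0, 0, 0, 0, 0],
)

```text
time: 1.8
tool_pos: [0.481, 0.201, 0.2705]
tool_rot: [-3.141, -0.001, 2.761]
contact_force: [-0.4, 0.2, 0.4]
opening: 0.0921
grip_force: 0.0
```

Call:
arm_command(
  xyz=[
    [0, 0, -15],
    [0, 0, -20],
    [0, 0, -20],
    [0, 0, -10],
    [0, 0, -8],
    [0, 0, -5],
    [0, 0, 0],
    [0, 0, 0],
  ],
  spin=[0, 0, 0, 0, 0, 0, 0, 0],
)

```text
time: 2.6
tool_pos: [0.4813, 0.2019, 0.1933]
tool_rot: [3.141, 0.001, 2.763]
contact_force: [-0.5, 0.4, 0.4]
opening: 0.0918
grip_force: 0.0
```

Call:
arm_command(
  xyz=[
    [0, 0, 0],
    [0, 0, 0],
    [0, 0, 0],
    [0, 0, 0],
    [0, 0, 0],
    [0, 0, 0],
    [0, 0, 0],
    [0, 0, 0],
    [0, 0, 0],
    [0, 0, 0],
  ],
  spin=[0, 0, 0, 0, 0, 0, 0, 0, 0, 0],
  jaw=-1,
  squeeze=40,
)

```text
time: 3.6
tool_pos: [0.4811, 0.2018, 0.1927]
tool_rot: [3.142, -0.0, 2.763]
contact_force: [-0.1, -0.7, 0.5]
opening: 0.0233
grip_force: 40.0
```

Call:
arm_command(
  xyz=[
    [0, 0, 10],
    [0, 0, 20],
    [0, 0, 30],
    [0, 0, 30],
    [0, 0, 30],
    [0, 0, 25],
    [0, 0, 10],
    [0, 0, 0],
  ],
  spin=[0, 0, 0, 0, 0, 0, 0, 0],
)

```text
time: 4.4
tool_pos: [0.4812, 0.2018, 0.3491]
tool_rot: [3.14, 0.002, 2.763]
contact_force: [0.2, -0.4, -2.0]
opening: 0.0229
grip_force: 40.0
```

Call:
arm_command(
  xyz=[
    [6, -11, 0],
    [11, -20, 0],
    [13, -25, 0],
    [13, -25, 0],
    [13, -25, 0],
    [13, -25, 0],
    [13, -25, 0],
    [13, -25, 0],
    [13, -25, 0],
    [12, -20, 0],
    [9, -15, 0],
    [5, -8, 0],
    [0, 0, 0],
    [0, 0, 0],
    [0, 0, 0],
  ],
  spin=[0, 0, 0, 0, 0, 0, 0, 0, 0, 0, 0, 0, 0, 0, 0],
)

```text
time: 5.9
tool_pos: [0.6148, -0.0465, 0.3474]
tool_rot: [3.141, -0.001, 2.764]
contact_force: [-0.4, 0.4, -1.6]
opening: 0.0229
grip_force: 40.0
```

```bash
python3 - <<'E'
from h import *
s=observe(); print(s["tool_pos"],s["grip_force"],s["contact_force"])
for n,b in(("top",(230,130,420,280)),("scene",(250,150,410,290))):
    c=read_camera(n); np.savez(f"{n}1.npz",**c); x0,y0,x1,y1=b
    cv2.imwrite(f"pics/{n}1.png",cv2.resize(c["img"][y0:y1,x0:x1,::-1],None,fx=4,fy=4,interpolation=cv2.INTER_CUBIC))
    v,u=np.mgrid[0:480,0:640]; d=c["depth"]; T=c["world_from_camera"]
    P=np.stack([(u-c["cx"])/c["fx"]*d,-(v-c["cy"])/c["fy"]*d,-d],-1)@T[:3,:3].T+T[:3,3]
    h=cv2.cvtColor(c["img"],cv2.COLOR_RGB2HSV)
    m=(h[...,0]>100)&(h[...,0]<125)&(h[...,1]>120)&(P[...,2]>.12)&(P[...,2]<.22)&(np.hypot(P[...,0]-.615,P[...,1]+.048)<.07)
    Q=P[m]; print(n,m.sum(),Q.min(0),Q.max(0),np.median(Q,0),cv2.minEnclosingCircle(Q[:,:2].astype(np.float32)))
E
```

```text
[ 0.61476424 -0.04645192  0.34742986] 39.99986171722412 [-0.36626953  0.36753987 -1.5818804 ]
top 174 [ 0.5734107  -0.05866198  0.16176003] [ 0.59651174 -0.00889963  0.171202  ] [ 0.58467901 -0.03274383  0.16698901] ((0.5848566293716431, -0.03372419625520706), 0.02687107026576996)
scene 488 [ 0.56980012 -0.08972523  0.16332361] [ 0.63021305 -0.0032071   0.19314506] [ 0.59367468 -0.04652296  0.16788882] ((0.6121747493743896, -0.046806082129478455), 0.04441269859671593)
```

View pics/scene1.png

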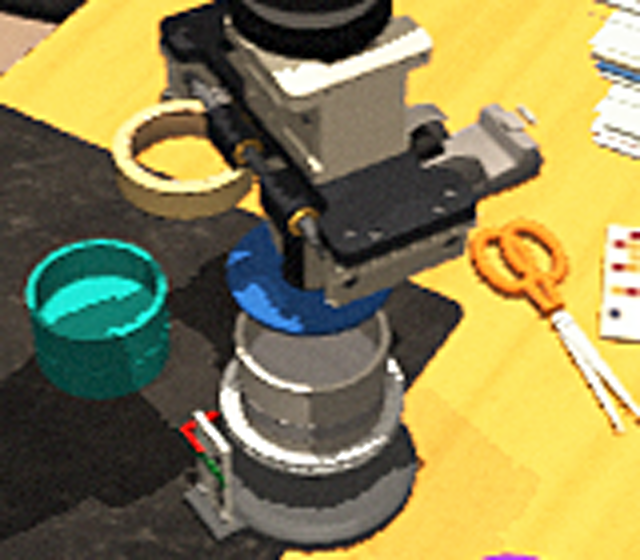

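The scene crop shows the lid held level over the can's mouth, lid centre near crop pixel (305,285) and can mouth near (312,345). Lid and rim agree within about 1 mm, so I'm lowering it.

Call:
arm_command(
  xyz=[
    [-1, 0, -8],
    [0, 0, -10],
    [0, 0, -8],
    [0, 0, -4],
    [0, 0, -2],
    [0, 0, 0],
    [0, 0, 0],
  ],
  spin=[0, 0, 0, 0, 0, 0, 0],
)

```text
time: 6.7
tool_pos: [0.6142, -0.0473, 0.316]
tool_rot: [3.141, 0.001, 2.763]
contact_force: [0.6, 0.2, -1.0]
opening: 0.023
grip_force: 40.0
```

Call:
arm_command(
  xyz=[
    [0, 0, -1],
    [0, 0, -1],
    [0, 0, -1],
    [0, 0, -1],
    [0, 0, -1],
    [0, 0, 0],
    [0, 0, 0],
  ],
  spin=[0, 0, 0, 0, 0, 0, 0],
)

```text
time: 7.4
tool_pos: [0.6141, -0.0472, 0.3107]
tool_rot: [3.142, -0.0, 2.763]
contact_force: [-0.5, 0.6, -1.2]
opening: 0.0229
grip_force: 40.0
```

Call:
arm_command(
  xyz=[
    [0, 0, -1],
    [0, 0, -1],
    [0, 0, -1],
    [0, 0, 0],
    [0, 0, 0],
  ],
  spin=[0, 0, 0, 0, 0],
)

```text
time: 7.9
tool_pos: [0.6141, -0.0472, 0.3077]
tool_rot: [3.142, -0.0, 2.763]
contact_force: [-0.9, -0.3, -0.8]
opening: 0.023
grip_force: 40.0
```

Call:
arm_command(
  xyz=[
    [0, 0, -0.5],
    [0, 0, -0.5],
    [0, 0, -0.5],
    [0, 0, -0.5],
    [0, 0, 0],
    [0, 0, 0],
  ],
  spin=[0, 0, 0, 0, 0, 0],
)

```text
time: 8.5
tool_pos: [0.6141, -0.0472, 0.3057]
tool_rot: [3.142, 0.0, 2.763]
contact_force: [-0.1, 1.1, -1.3]
opening: 0.0231
grip_force: 40.0
```

```bash
python3 - <<'E'
from h import *
s=observe(); print(s["tool_pos"],s["contact_force"],s["torque"])
c=read_camera("scene"); cv2.imwrite("pics/scene2.png",cv2.resize(c["img"][190:290,280:380,::-1],None,fx=6,fy=6,interpolation=cv2.INTER_CUBIC))
E
```

```text
[ 0.61412628 -0.04722257  0.30574493] [-0.09787515  1.14359095 -1.33432354] [-0.03107318 -0.0415649   0.01708351]
```

View pics/scene2.png

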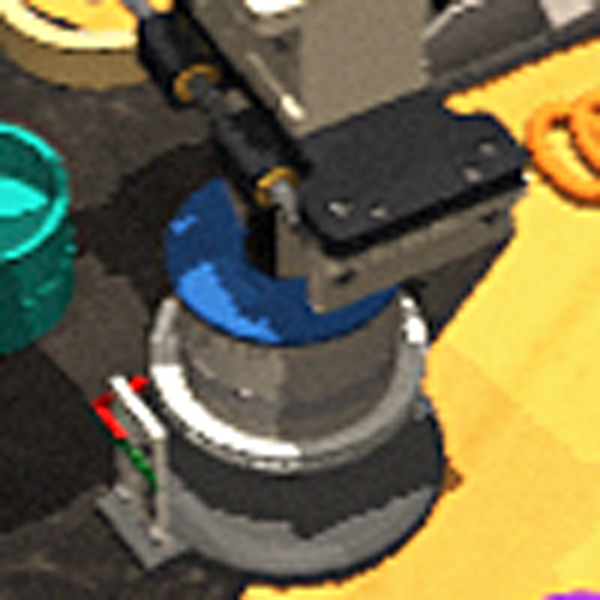

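The lid is in the can mouth and level, with its flange (crop pixels 165–400, 190–345) at the rim. The red pointer at (110,410) is still above the green band. Next is a gradual press.

Call:
arm_command(
  xyz=[
    [0, 0, -0.5],
    [0, 0, -0.5],
    [0, 0, -0.5],
    [0, 0, -0.5],
    [0, 0, 0],
    [0, 0, 0],
  ],
  spin=[0, 0, 0, 0, 0, 0],
)

```text
time: 9.15
tool_pos: [0.6141, -0.0472, 0.3039]
tool_rot: [3.141, 0.0, 2.763]
contact_force: [-1.1, 0.8, 3.3]
opening: 0.0231
grip_force: 40.0
```

Call:
arm_command(
  xyz=[
    [0, 0, -1],
    [0, 0, -1],
    [0, 0, -1],
    [0, 0, -1],
    [0, 0, 0],
    [0, 0, 0],
  ],
  spin=[0, 0, 0, 0, 0, 0],
)

```text
time: 9.75
tool_pos: [0.6141, -0.0472, 0.2999]
tool_rot: [3.141, 0.0, 2.763]
contact_force: [-2.4, 0.3, 5.1]
opening: 0.0229
grip_force: 40.0
```

Call:
arm_command(
  xyz=[
    [0, 0, -1],
    [0, 0, -1],
    [0, 0, -1],
    [0, 0, -1],
    [0, 0, 0],
    [0, 0, 0],
  ],
  spin=[0, 0, 0, 0, 0, 0],
)

```text
time: 10.35
tool_pos: [0.6141, -0.0472, 0.2963]
tool_rot: [3.141, 0.001, 2.763]
contact_force: [-2.7, 0.1, 7.8]
opening: 0.0229
grip_force: 40.0
```

Call:
arm_command(
  xyz=[
    [0, 0, -0.5],
    [0, 0, -0.5],
    [0, 0, -0.5],
    [0, 0, -0.5],
    [0, 0, 0],
    [0, 0, 0],
    [0, 0, 0],
  ],
  spin=[0, 0, 0, 0, 0, 0, 0],
)

```text
time: 11.05
tool_pos: [0.6141, -0.0472, 0.2945]
tool_rot: [3.141, 0.001, 2.763]
contact_force: [-3.1, 0.7, 8.9]
opening: 0.0232
grip_force: 40.0
```

```bash
python3 - <<'E'
from h import *
for i in range(6):
    c=read_camera("scene"); s=observe(); print(s["tool_pos"].round(4),s["contact_force"].round(2),s["torque"].round(3))
cv2.imwrite("pics/scene3.png",cv2.resize(c["img"][190:290,280:380,::-1],None,fx=6,fy=6,interpolation=cv2.INTER_CUBIC))
np.savez("scene3.npz",**c); c0=dict(np.load("scene0.npz"))
v,u=np.mgrid[0:480,0:640]
for k in(c0,c):
    h=cv2.cvtColor(k["img"],cv2.COLOR_RGB2HSV); d=k["depth"];T=k["world_from_camera"]
    P=np.stack([(u-k["cx"])/k["fx"]*d,-(v-k["cy"])/k["fy"]*d,-d],-1)@T[:3,:3].T+T[:3,3]
    w=np.zeros((480,640),bool); w[245:290,285:315]=1
    for nm,m in(("red",((h[...,0]<8)|(h[...,0]>172))&(h[...,1]>130)),("green",(h[...,0]>40)&(h[...,0]<80)&(h[...,1]>100))):
        m=m&w; print(nm,m.sum(),P[m].mean(0).round(4),P[m].min(0).round(4),P[m].max(0).round(4))
E
```

```text
[ 0.6141 -0.0472  0.2945] [-3.04 -0.06  8.33] [ 0.008  0.551 -0.025]
[ 0.6141 -0.0472  0.2945] [-3.49  0.66  9.71] [0.061 0.513 0.028]
[ 0.6141 -0.0472  0.2945] [-3.21  0.73  7.96] [ 0.029  0.524 -0.017]
[ 0.6141 -0.0472  0.2945] [-2.73  1.06  8.33] [0.121 0.531 0.016]
[ 0.6141 -0.0472  0.2945] [-3.91  0.33  7.43] [0.084 0.538 0.04 ]
[ 0.6141 -0.0472  0.2945] [-3.91  1.52  9.15] [0.082 0.553 0.062]
red 32 [ 0.5502 -0.0193  0.0762] [ 1.090e-01 -4.621e-01  1.000e-04] [0.6116 0.0321 0.8418]
green 20 [ 0.5263 -0.0508  0.0919] [ 1.090e-01 -4.621e-01 -3.000e-04] [0.5786 0.0141 0.8418]
red 29 [ 0.5588 -0.0098  0.0462] [ 0.5444 -0.0262  0.0021] [0.6044 0.0248 0.0578]
green 18 [ 0.5468 -0.0293  0.0529] [ 5.421e-01 -4.280e-02 -2.000e-04] [0.5537 0.0165 0.061 ]
```

View pics/scene3.png

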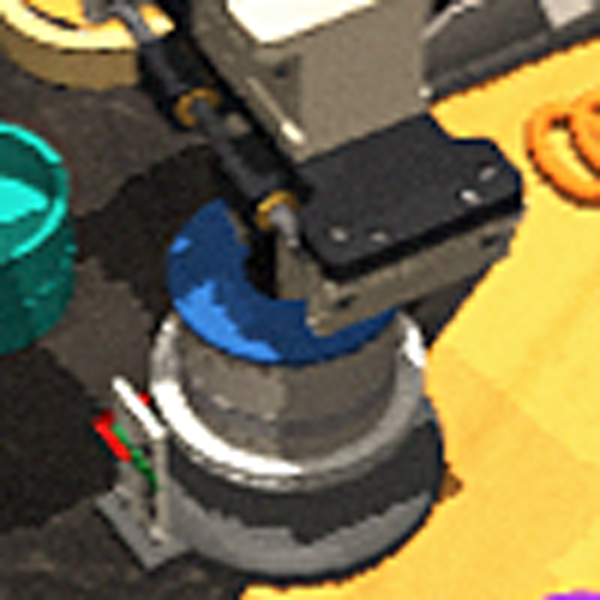

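The pointer has gone down about 10–11 mm, which matches the force of about 8.5 N, and the lid is level. There is a 3 N sideways load in x, so I'll relieve it slightly and push 0.5 mm further.

Call:
arm_command(
  xyz=[
    [-0.2, 0, 0],
    [-0.2, 0, -0.3],
    [0, 0, 0],
    [0, 0, 0],
  ],
  spin=[0, 0, 0, 0],
)

```text
time: 11.75
tool_pos: [0.6139, -0.0472, 0.2944]
tool_rot: [3.141, 0.002, 2.763]
contact_force: [-2.1, -0.0, 8.3]
opening: 0.0232
grip_force: 40.0
```

```bash
python3 - <<'E'
from h import *
F=[]
for i in range(8):
    c=read_camera("top"); s=observe(); F.append(np.r_[s["tool_pos"],s["contact_force"],s["torque"]])
print(np.mean(F,0).round(4))
E
```

```text
[ 6.1390e-01 -4.7200e-02  2.9440e-01 -2.2145e+00  1.6560e-01  8.9609e+00
  5.1300e-02  3.8890e-01 -5.6000e-03]
```

Call:
arm_command(
  xyz=[
    [-0.2, 0, 0],
    [-0.2, 0, 0],
    [-0.2, 0, -0.2],
    [0, 0, 0],
    [0, 0, 0],
  ],
  spin=[0, 0, 0, 0, 0],
)

```text
time: 12.65
tool_pos: [0.6136, -0.0472, 0.2944]
tool_rot: [3.141, 0.003, 2.763]
contact_force: [-0.2, 0.8, 9.7]
opening: 0.0229
grip_force: 40.0
```

Call:
arm_command(
  xyz=[
    [0, 0, 0],
    [0, 0, 0],
    [0, 0, 0],
    [0, 0, 0],
    [0, 0, 0],
    [0, 0, 0],
    [0, 0, 0],
    [0, 0, 0],
    [0, 0, 0],
    [0, 0, 0],
    [0, 0, 0],
    [0, 0, 0],
    [0, 0, 0],
    [0, 0, 0],
    [0, 0, 0],
    [0, 0, 0],
    [0, 0, 0],
    [0, 0, 0],
    [0, 0, 0],
    [0, 0, 0],
  ],
  spin=[0, 0, 0, 0, 0, 0, 0, 0, 0, 0, 0, 0, 0, 0, 0, 0, 0, 0, 0, 0],
)

```text
time: 14.65
tool_pos: [0.6136, -0.0472, 0.2944]
tool_rot: [3.141, 0.003, 2.763]
contact_force: [-0.2, 0.2, 9.3]
opening: 0.023
grip_force: 40.0
```

```bash
python3 - <<'E'
from h import *
F=[]
for i in range(8):
    c=read_camera("scene"); s=observe(); F.append(np.r_[s["tool_pos"],s["contact_force"],s["torque"]])
print(np.mean(F,0).round(4),s["time"])
cv2.imwrite("pics/scene4.png",cv2.resize(c["img"][190:290,280:380,::-1],None,fx=6,fy=6,interpolation=cv2.INTER_CUBIC))
c=read_camera("top"); cv2.imwrite("pics/top4.png",c["img"][:,:,::-1])
E
```

```text
[ 6.1360e-01 -4.7200e-02  2.9440e-01 -6.1370e-01  9.9680e-01  8.7259e+00
  8.1800e-02  1.5240e-01 -7.3000e-03] 15.05
```

View pics/scene4.png

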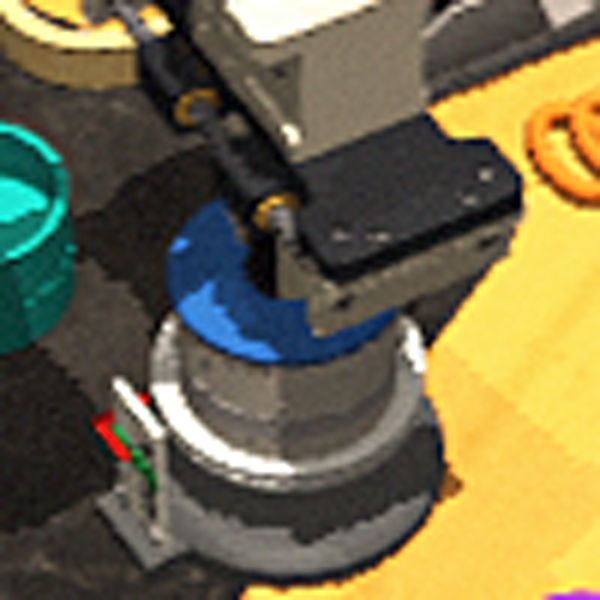

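View pics/top4.png

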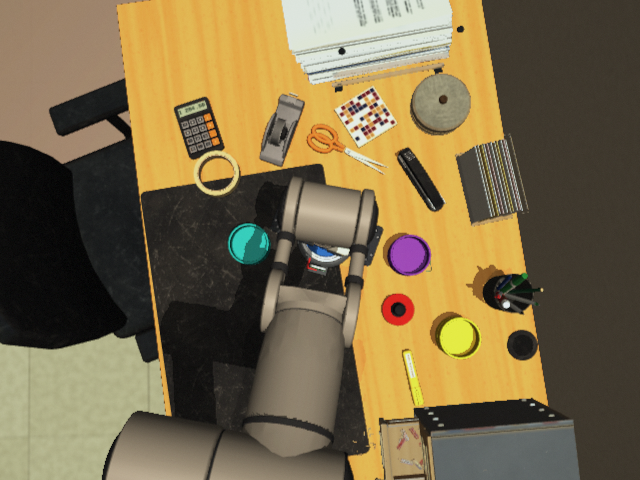

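The lid is seated and level, the pointer is in the green band at crop pixel (112,437), and the force is about 9 N with the sideways load gone. The red lid and tape roll are unmoved in the top view, and the arm hides the eraser. I'll hold a little longer and then hand in.

Call:
arm_command(
  xyz=[
    [0, 0, 0],
    [0, 0, 0],
    [0, 0, 0],
    [0, 0, 0],
    [0, 0, 0],
    [0, 0, 0],
    [0, 0, 0],
    [0, 0, 0],
    [0, 0, 0],
    [0, 0, 0],
    [0, 0, 0],
    [0, 0, 0],
    [0, 0, 0],
    [0, 0, 0],
    [0, 0, 0],
    [0, 0, 0],
    [0, 0, 0],
    [0, 0, 0],
    [0, 0, 0],
    [0, 0, 0],
  ],
  spin=[0, 0, 0, 0, 0, 0, 0, 0, 0, 0, 0, 0, 0, 0, 0, 0, 0, 0, 0, 0],
)

```text
time: 17.1
tool_pos: [0.6136, -0.0472, 0.2944]
tool_rot: [3.141, 0.003, 2.763]
contact_force: [-0.1, 0.5, 8.5]
opening: 0.0231
grip_force: 40.0
```

Call:
arm_command(
  xyz=[
    [0, 0, 0],
    [0, 0, 0],
    [0, 0, 0],
    [0, 0, 0],
    [0, 0, 0],
    [0, 0, 0],
    [0, 0, 0],
    [0, 0, 0],
    [0, 0, 0],
    [0, 0, 0],
  ],
  spin=[0, 0, 0, 0, 0, 0, 0, 0, 0, 0],
)

```text
time: 18.1
tool_pos: [0.6136, -0.0472, 0.2944]
tool_rot: [3.141, 0.003, 2.763]
contact_force: [0.0, 1.1, 9.2]
opening: 0.0228
grip_force: 40.0
```

```bash
python3 -c "
from cell import *
s=observe();print(s['time'],s['tool_pos'],s['contact_force']);print(hand_in())"
```

```text
18.1 [ 0.61364435 -0.04717779  0.29438956] [7.96700086e-03 1.12267001e+00 9.20453313e+00]
the job is handed in; nothing more can be done
None
```

The job is handed in: the blue lid is seated level on the white can, held down at about 9 N with the pointer in the green band for over 5 s, and the gripper still has hold of it.

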